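Clear the trunking offcuts into the scrap drawer

ROBOT

A 6-joint arm with a two-finger parallel gripper is mounted at the origin on the work surface. World frame = base frame: x ahead of the robot, y to its left, z up, the work surface at z = 0. Lengths are in mm, angles in rad, forces in N, time in s.
With the tool pointing down it reaches from about 275 to 775 mm from the base axis. Payload 14.6 kg.
Tool frame: the origin (TCP) lies on the centre line of the jaws, within the pads' length; the fingertips stand arm.nose_length ahead of it and the grasp point (between the pads) lies 11 mm behind it (arm.nose_length is the distance from the TCP to the fingertips, in mm); z points along the fingers, y is the line along which they close (so a half turn about z gives the same grasp; the last joint's range is limited). The gripper opens to 85 mm and grips with 20 to 120 N. Pads are 22 mm wide; open, the fingers measure 114 mm over their backs; the gripper's body (76 mm by 85 mm) begins 54 mm behind the grasp point. The pads swing forward as they close: fully open they stand 13 mm farther back than shut.
Start: joints at [-1.426, 0.263, -0.048, 1.259, 0, 1.415], TCP at [155.041, -501.588, 239.278] pointing down, gripper open.
Joint ranges: [-2.65, 2.65], [-0.89, 1.7], [-1.18, 1.37], [-2.13, 2.11], [-1.35, 1.29], [-3.14, 3.14]. Speed limits (rad/s): [1.89, 1.89, 2.57, 2.79, 3.14, 3.14].

INTERFACE

Orientations are given as a unit quaternion [w, x, y, z].
In Python, from bench import arm gives the robot as it stands. The module is installed in compiled form; this text tells all that it offers. Calls block until the motion is done:
- arm.move_to(position, orientation): joint-space move of the TCP to a pose.
- arm.move_l(position, velocity=150, attitude=None, stop_force=None): straight line of the TCP; attitude=None keeps the orientation; velocity is the mean speed in mm/s. With stop_force (N) it stops when the force on the tool has changed by that much, and returns True; else False.
- arm.move_j(angles): joint-space move.
- arm.let_go() and arm.close_gripper(grasp_force=None): open the fingers fully, or close them until they stop; grasp_force is the grip in N (None keeps the last).
- arm.hold(seconds).
- arm.solve_ik(position, orientation): joint angles nearest the present ones, or None.
- arm.get_state(): the state.
- arm.snapshot(name): name is "side" or "top"; returns a dict with "frame" (480x640x3 uint8, red, green, blue), "fx", "fy", "cx", "cy" (pixels), "cam_to_world" (4x4, takes a point from camera to world coordinates). Camera axes: x right, y down, z forward; pixel columns grow to the right and rows downward; lengths in mm; the calibration is good to about 2 mm. A picture is of the moment at which its call begins. There is no depth.
A pose or a line that the arm cannot do raises arm.IKError and nothing moves.
- arm.finish_job(): hands the job in; it is judged then, once.
The state is a dict: "t": time; "joint_pos": joint angles; "joint_velocities": joint speeds; "joint_torque": joint torques, N m; "eef_pos": TCP position; "orientation": TCP orientation; "wrist_force": force on the tool from outside, world axes, zero at the start; "torque": the same for the moment, N m; "opening": finger opening in mm; "grip_force": force on a finger pad.
Only numpy, scipy, OpenCV 4.12 (cv2) and the standard library are available. Lean on these libraries where they do the work, as an engineer would, in place of code of your own. Each camera call takes 0.05 s, during which the arm holds its last target. There are 200 camera calls.

TASK

Take the scraper block out of its tray and use it, not the fingers, to wipe all five trunking offcuts off the top of the drawer unit, over its open front edge and into the open scrap drawer below. Then put the scraper back in its tray, standing flat as it was, and after that push the drawer fully home until it seats behind its catch. Leave everything else on the desk where it is.

Things in the scene. Friction and masses are not known exactly. Their poses are not given: they have to be found in the camera images.
- drawer_unit: Low grey drawer unit, fixed, 270 deep (x) x 250 wide (y) mm. Origin: centre of its underside; -x is its front, where the drawer comes out (towards the robot's left). Flat top at z = 115; rim 15 high, 12 thick at both sides (inner faces y = +-100) and back (inner face x = 123); front edge x = -135 open, above the drawer. Offcuts lie on the top at x below 65; the strip x = 75 to 120 is free.
- front_edge (a point): Middle of the unit's open front edge, on the level of the top; axes as the unit.
- scrap_drawer (a joint): How far the drawer stands open, m: 0 = fully home (seated behind its spring catch, at the end stop), 0.18 = at its limit. In the last 10 mm a spring catch must be overcome (about 5 to 8 N); elsewhere it stays where it is left.
- drawer_in (a point): Centre of the drawer's inner floor; axes as the unit; moves with the drawer. Inside the drawer is 238 (x) x 210 (y), walls 67 high above the floor. Its front plate (12 thick, 244 wide, from z = 10 to 100 mm above the desk) stands at x = -125 to -137 from this point.
- drawer_handle (a point): Centre of the drawer's handle, a horizontal steel bar about 10 thick and 110 long (along y), 75 mm above the desk and 35 mm in front of the drawer's front plate; moves with the drawer.
- scraper: Scraper block standing in its tray: base 160 long (its y) x 32 thick (its x) x 30 high with a rubber underside, and a wooden grip on top, 100 long (y) x 24 thick (x), from 30 to 80 mm above the underside. Origin: centre of the underside; z up. 0.25 kg.
- scraper_tray: Shallow black tray fixed to the desk, 230 (its x) x 130 (its y) mm, rim 18 high, walls and floor 5 thick. Origin: centre of its underside.
- offcut1: Loose offcut of white plastic cable trunking: U-shaped channel, 60 long x 24 wide x 16 high mm (length along its x), 20 g. Origin: centre of its underside.
- offcut2: Loose offcut of white plastic cable trunking: U-shaped channel, 50 x 24 x 16 mm (length along its x), 20 g. Origin: centre of its underside.
- offcut3: Loose offcut of white plastic cable trunking: flat strip, 60 x 24 x 9 mm (length along its x), 20 g. Origin: centre of its underside.
- offcut4: Loose offcut of white plastic cable trunking: L-shaped end piece, 50 x 24 x 22 (base 6 thick, upstand at one end) mm (length along its x), 20 g. Origin: centre of its underside.
- offcut5: Loose offcut of white plastic cable trunking: square bar, 60 x 18 x 14 mm (length along its x), 20 g. Origin: centre of its underside.
- calculator: Black desk calculator, 110 x 150 x 18 mm, loose; leave it alone. Origin: centre of its underside.
- mouse: Black computer mouse, 110 x 62 x 30 mm, loose; leave it alone. Origin: centre of its underside.
- mug: White mug, 82 mm wide, 95 mm high, loose; leave it alone. Origin: centre of its underside.
- screwdriver: Screwdriver lying on the desk, 200 mm long (along its x), loose; leave it alone. Origin: centre of its underside.
- tape: Grey roll of tape lying flat, 110 mm outer diameter, 48 mm high, loose; leave it alone. Origin: centre of its underside.
- carton: Closed cardboard box, 140 x 190 x 90 mm, loose; leave it alone. Origin: centre of its underside.
Things that resemble listed ones, but are neither listed nor needed, are in the scene too. Leave any red look-alike of the scraper alone. Leave any blue look-alike of the offcut2 alone.

How it is judged (in metres and radians):
On the way, in this order (a step that is already met when the one before it is completed fails the run):
1. the scraper is lifted out of its tray (z of scraper in the frame of scraper_tray above 0.04 m), for 0.2 s.
2. all five offcuts lie in the drawer (x of offcut1 in the frame of drawer_in between -0.123 and 0.123 m and y of offcut1 in the frame of drawer_in between -0.108 and 0.108 m and z of offcut1 in the frame of drawer_in between -0.006 and 0.062 m and x of offcut2 in the frame of drawer_in between -0.123 and 0.123 m and y of offcut2 in the frame of drawer_in between -0.108 and 0.108 m and z of offcut2 in the frame of drawer_in between -0.006 and 0.062 m and x of offcut3 in the frame of drawer_in between -0.123 and 0.123 m and y of offcut3 in the frame of drawer_in between -0.108 and 0.108 m and z of offcut3 in the frame of drawer_in between -0.006 and 0.062 m and x of offcut4 in the frame of drawer_in between -0.123 and 0.123 m and y of offcut4 in the frame of drawer_in between -0.108 and 0.108 m and z of offcut4 in the frame of drawer_in between -0.006 and 0.062 m and x of offcut5 in the frame of drawer_in between -0.123 and 0.123 m and y of offcut5 in the frame of drawer_in between -0.108 and 0.108 m and z of offcut5 in the frame of drawer_in between -0.006 and 0.062 m), for 0.2 s.
3. the scraper stands flat in its tray again and is released (x of scraper in the frame of scraper_tray between -0.05 and 0.05 m and y of scraper in the frame of scraper_tray between -0.06 and 0.06 m and z of scraper in the frame of scraper_tray between -0.002 and 0.01 m and angle between scraper's own z axis and vertical below 0.1 rad and contact force between the fingers and scraper below 0.2 N and linear speed of scraper below 0.02 m/s), for 0.2 s.
4. the drawer is seated fully home (value of joint scrap_drawer below 0.003 m), for 0.2 s.
At the end, for the whole second after the job is handed in: All five offcuts lie inside the drawer (origins within its walls, under 62 mm above its floor); the drawer is within 3 mm of fully home; the scraper stands flat on its tray's floor (tilt under 0.1 rad, within 50 mm lengthwise and 60 mm across of its middle), released and at rest (all of step 2 and all of step 3 and value of joint scrap_drawer below 0.003 m); the robot touches nothing.
It fails at once if the gripper or arm touches an offcut (contact force between any of the fingers, the arm and offcut1 above 0.3 N or contact force between any of the fingers, the arm and offcut2 above 0.3 N or contact force between any of the fingers, the arm and offcut3 above 0.3 N or contact force between any of the fingers, the arm and offcut4 above 0.3 N or contact force between any of the fingers, the arm and offcut5 above 0.3 N).
It fails at once if another thing on the desk is shifted more than 30 mm (distance of any of calculator, mouse, mug, screwdriver, tape, carton from where it was at the start of the episode above 0.03 m).
It also fails if it takes over 72 s, if anything falls off the work surface, if the arm or the gripper's body presses on something with over 40 N, if the wrist force passes 120 N, or if a joint passes its speed limit or range.

## Working session

There is one attempt and no reset: what is moved stays moved. The work goes in short steps, each a Python script; the robot and the scene stay as the last script left them, time stands still between calls to the robot, and variables do not carry over. Pictures are saved under pics/ and viewed, at most 10 in all, crops included, and the job is handed in when it is done.

```bash
mkdir -p pics
python3 - <<'E'
from bench import arm
import cv2,numpy as np,pickle
d={}
for n in("top","side"):
    s=arm.snapshot(n);d[n]=s;cv2.imwrite(f"pics/{n}0.png",s["frame"][:,:,::-1])
    print(n,s["fx"],s["cx"],s["cy"],np.round(s["cam_to_world"],3).tolist())
pickle.dump(d,open("s0.pkl","wb"));print(arm.nose_length,arm.get_state())
E
```

```text
top 475.493248549667 322.191202423738 239.88254435226514 [[-0.016, -0.977, 0.214, 256.708], [-1.0, 0.016, -0.001, 10.891], [-0.002, -0.214, -0.977, 1237.5], [0.0, 0.0, 0.0, 1.0]]
side 559.4592904313953 312.80158972773023 234.66771551735582 [[0.704, -0.4, 0.586, -443.538], [-0.71, -0.384, 0.59, -924.998], [-0.011, -0.832, -0.555, 994.883], [0.0, 0.0, 0.0, 1.0]]
8.0 {'t': 0.1, 'joint_pos': array([-1.42630192e+00,  2.63471253e-01, -4.88245089e-02,  1.25943365e+00,
        8.47961204e-06,  1.41549491e+00]), 'joint_velocities': array([ 0.00015994, -0.00169879,  0.0011671 ,  0.00013057, -0.00084774,
        0.00062414]), 'joint_torque': array([ 4.62502241e-03, -6.38578606e+01,  3.85061932e+01,  9.99169657e-03,
       -6.29444571e-05,  1.19988900e-05]), 'eef_pos': array([ 155.00865183, -501.35331593,  238.89315392]), 'orientation': array([-4.66511042e-04,  9.88786222e-01,  1.49337169e-01,  6.76068641e-06]), 'wrist_force': array([-0.4714527 ,  1.03585881,  0.66288389]), 'torque': array([-0.01748547, -0.05638507, -0.04402705]), 'grip_force': 0.0, 'opening': 85.3977283824778}
```

View pics/top0.png

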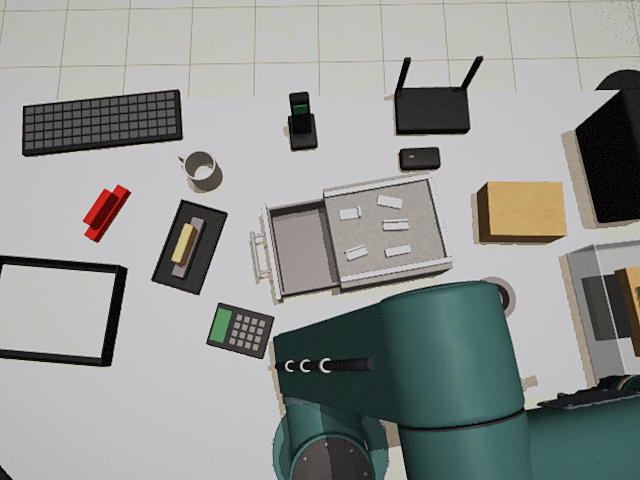

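View pics/side0.png

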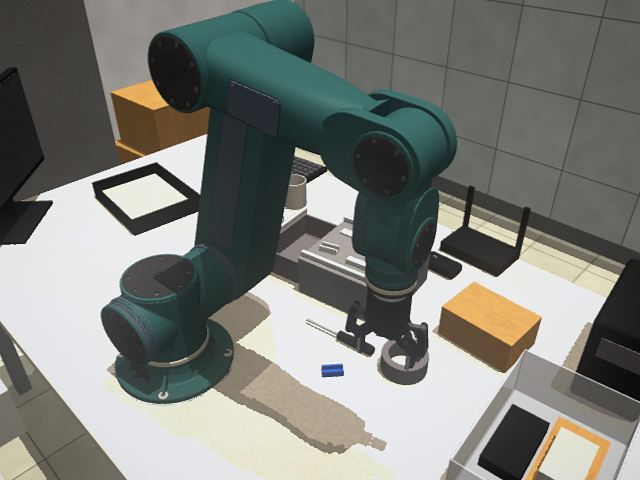

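The top view shows the unit around (388,232) with its drawer open to the left at (300,250) and the handle at (258,258). The tray is at (190,247), with the scraper in it at (186,247). The red decoy is at (107,212). I'll zoom in on the unit and the tray for precise corners.

Run:
```python
import cv2,pickle
f=pickle.load(open("s0.pkl","rb"))["top"]["frame"][:,:,::-1]
cv2.imwrite("pics/cu.png",cv2.resize(f[165:310,240:460],None,fx=3.6,fy=3.6,interpolation=cv2.INTER_CUBIC))
cv2.imwrite("pics/ct.png",cv2.resize(f[195:300,145:235],None,fx=5.5,fy=5.5,interpolation=cv2.INTER_CUBIC))
```

```text
(no output)
```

View pics/cu.png

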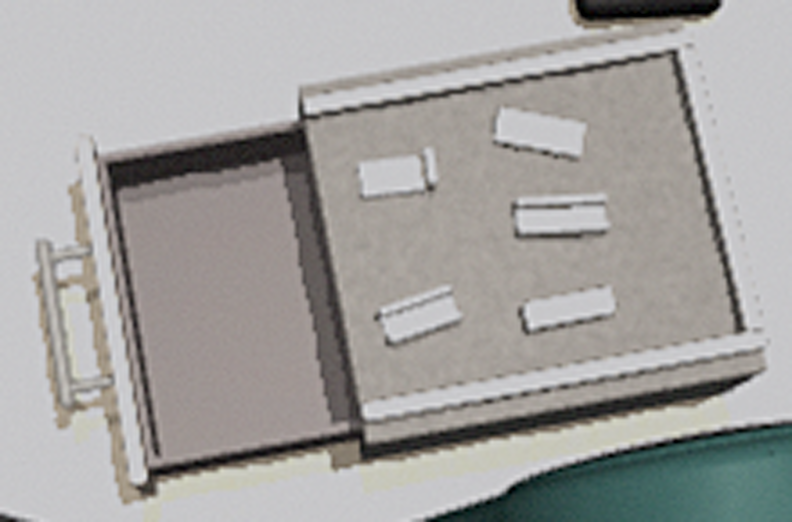

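View pics/ct.png

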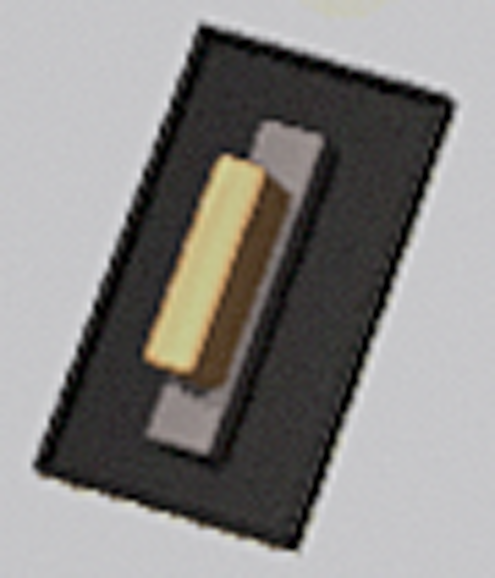

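```bash
cat > h.py <<'E'
import numpy as np,cv2,pickle
def ray(s,uv,z):
    uv=np.atleast_2d(uv).astype(float);M=np.array(s["cam_to_world"])
    d=np.c_[(uv[:,0]-s["cx"])/s["fx"],(uv[:,1]-s["cy"])/s["fy"],np.ones(len(uv))]@M[:3,:3].T
    z=np.broadcast_to(z,len(uv));t=(z-M[2,3])/d[:,2];return M[:3,3]+d*t[:,None]
def rigid(l,w):
    l=np.array(l,float);w=np.array(w)[:,:2];a=l-l.mean(0);b=w-w.mean(0)
    th=np.arctan2((a[:,0]*b[:,1]-a[:,1]*b[:,0]).sum(),(a*b).sum())
    R=np.array([[np.cos(th),-np.sin(th)],[np.sin(th),np.cos(th)]]);t=w.mean(0)-R@l.mean(0)
    return th,t,(w-(l@R.T+t))
E
python3 - <<'E'
from h import *
np.set_printoptions(suppress=True,precision=1)
s=pickle.load(open("s0.pkl","rb"))["top"]
U=lambda p:np.array(p)/3.6+[240-.36,165-.36]
T=lambda p:np.array(p)/5.5+[145-.4,195-.4]
# rim tops z=130 & floor
loc=[(-135,112),(-135,-112),(135,-112),(123,100),(123,-100),(-135,100)]
w=ray(s,U([(303,97),(365,420),(765,345),(677,55),(742,330),(308,118)]),[130,130,130,115,130,115])
th,t,r=rigid(loc,w);print("unit",np.degrees(th),t,r.tolist())
R=np.array([[np.cos(th),-np.sin(th)],[np.sin(th),np.cos(th)]])
for n,p,z in(("h",[(45,242),(68,402)],80),("plate",[(85,140),(140,480)],100),("off",[(393,178),(431,165),(540,132),(561,215),(420,315),(568,309)],130)):
    print(n,((ray(s,U(p),z)[:,:2]-t)@R))
w=ray(s,T([(203,22),(457,100),(298,550),(37,468)]),18);a,b,r=rigid([(115,65),(115,-65),(-115,-65),(-115,65)],w);print("tray",np.degrees(a),b,r.tolist())
w=ray(s,T([(222,152),(268,168),(192,375),(145,358)]),85);a,b,r=rigid([(12,50),(-12,50),(-12,-50),(12,-50)],w);print("grip",w.tolist());print(np.degrees(a),b,r.tolist())
w=ray(s,T([(262,122),(325,132),(210,455),(145,432)]),35);print("base",w.mean(0),w.tolist())
p=w
E
```

```text
unit -80.81923144254614 [ 531.8 -147.5] [[-1.5897782879242186, -0.18663253911207267], [-0.846393358545015, -0.9667464726222263], [1.079719747794229, 2.1423217591218418], [-0.0862462333119538, -2.1840824736408706], [1.3822768973822122, 2.732820479323209], [0.06042123460508719, -1.5376807530700027]]
h [[-327.2   54.3]
 [-328.   -59.3]]
plate [[-287.3  116. ]
 [-286.5 -122.4]]
off [[-85.7  43.8]
 [-58.9  48.2]
 [ 17.8  57.9]
 [ 19.7  -1. ]
 [-85.8 -51.1]
 [ 11.  -64.3]]
tray -17.636575449375663 [513.7 355.7] [[-0.20527919620940338, 1.229857858899834], [-2.3104257444555287, 0.3880078691978497], [0.7131421840748544, -0.8596033823303628], [1.8025627565899072, -0.7582623457673208]]
grip [[559.621632136445, 351.96693174068844, 85.0], [551.7560587569371, 330.7119767941092, 85.0], [456.9571539993417, 360.7229871043943, 85.0], [465.0205974737488, 382.1266032889115, 85.0]]
-107.45874170273795 [508.3 356.4] [[7.186337041590946, 22.03295371314516], [-7.879691295725934, -22.116398984861462], [-7.285272089040689, -22.107284332114205], [7.978626343175506, 22.19072960383039]]
base [509.  357.2  35. ] [[587.1903481926547, 348.3807682993405, 35.0], [581.7561642839963, 318.1980717164337, 35.0], [427.94995475452845, 365.771902701818, 35.0], [439.2007291735698, 396.4373851798018, 35.0]]
```

```bash
cat >> h.py <<'E'
TH,T0=np.radians(-80.8),np.array([531.8,-147.5])
def q(deg): p=np.radians((deg+90)/2);return [0,float(np.cos(p)),float(np.sin(p)),0]
def u2w(x,y,z): c,s=np.cos(TH),np.sin(TH);return [float(T0[0]+c*x-s*y),float(T0[1]+s*x+c*y),z]
def w2u(w): c,s=np.cos(TH),np.sin(TH);return (np.asarray(w)[:,:2]-T0)@np.array([[c,-s],[s,c]])
E
python3 - <<'E'
from h import *
from bench import arm
np.set_printoptions(suppress=True,precision=2)
s=pickle.load(open("s0.pkl","rb"))["top"];g=cv2.cvtColor(s["frame"],cv2.COLOR_RGB2GRAY)
m=(g>195).astype(np.uint8)
n,l,st,c=cv2.connectedComponentsWithStats(m)
for i in range(1,n):
    if 50<st[i,4]<400:
        v,u=np.where(l==i);w=w2u(ray(s,np.c_[u,v],127))
        if abs(w).max()<130: print("off",st[i,4],w.min(0),w.max(0))
for off in(0,180):
    for n,p,a in(("grasp",[508.5,356.6,250],72.4),("down",[508.5,356.6,53],72.4),("w0",u2w(97,0,250),99.2),("w0d",u2w(97,0,165),99.2),("w1",u2w(-160,0,165),99.2),("push",u2w(-345,0,75),99.2),("push2",u2w(-190,0,75),99.2)):
        j=arm.solve_ik(p,q(a-off));print(off,n,np.round(p),j)
E
```

```text
off 191 [-10.29  40.2 ] [46.33 79.02]
off 135 [-105.85   35.69] [-66.3   58.49]
off 116 [ -8.15 -12.08] [48.62  5.39]
off 147 [-15.92 -70.59] [ 41.24 -55.28]
off 113 [-108.95  -62.2 ] [-60.36 -43.5 ]
0 grasp [508. 357. 250.] [0.48 0.43 0.24 1.38 0.   0.79]
0 down [508. 357.  53.] [ 0.48  0.53 -0.14  0.9   0.    0.79]
0 w0 [ 547. -243.  250.] [-0.55  0.39  0.17  1.35  0.   -0.71]
0 w0d [ 547. -243.  165.] [-0.55  0.42 -0.01  1.14  0.   -0.71]
0 w1 [506.  10. 165.] [-0.14  0.27 -0.25  1.05  0.   -0.3 ]
0 push [477. 193.  75.] [ 0.23  0.35 -0.39  0.83  0.    0.07]
0 push2 [501.  40.  75.] [-0.08  0.34 -0.42  0.82  0.   -0.24]
180 grasp [508. 357. 250.] [ 0.48  0.43  0.24  1.38  0.   -2.35]
180 down [508. 357.  53.] [ 0.48  0.53 -0.14  0.9   0.   -2.35]
180 w0 [ 547. -243.  250.] [-0.55  0.39  0.17  1.35  0.    2.43]
180 w0d [ 547. -243.  165.] [-0.55  0.42 -0.01  1.14  0.    2.43]
180 w1 [506.  10. 165.] [-0.14  0.27 -0.25  1.05  0.    2.84]
180 push [477. 193.  75.] [ 0.23  0.35 -0.39  0.83  0.   -3.08]
180 push2 [501.  40.  75.] [-0.08  0.34 -0.42  0.82  0.    2.9 ]
```

Run:
```python
from h import *
from bench import arm
np.set_printoptions(suppress=True,precision=2)
arm.move_to([508.5,356.6,200],q(72.4))
st=arm.move_l([508.5,356.6,54],120,stop_force=15);print("hit",st)
arm.close_gripper(70);s=arm.get_state();print(s["opening"],s["grip_force"],s["eef_pos"])
arm.move_l([508.5,356.6,200],150);s=arm.get_state();print(s["opening"],s["wrist_force"],s["t"])
arm.move_to(u2w(97,4,230),q(99.2));print(arm.get_state()["t"])
for n in("top","side"):cv2.imwrite(f"pics/{n}1.png",arm.snapshot(n)["frame"][:,:,::-1])
a=cv2.imread("pics/top1.png")[150:400,230:500];b=cv2.imread("pics/side1.png")[180:380,250:480]
cv2.imwrite("pics/v1.png",np.hstack([cv2.resize(a,(400,370)),cv2.resize(b,(400,370))]))
```

```text
hit False
23.653201598957136 70.22318601608276 [508.57 356.68  54.1 ]
23.34708173944966 [ 0.44 -0.93 -2.9 ] 6.425
8.5833
```

View pics/v1.png

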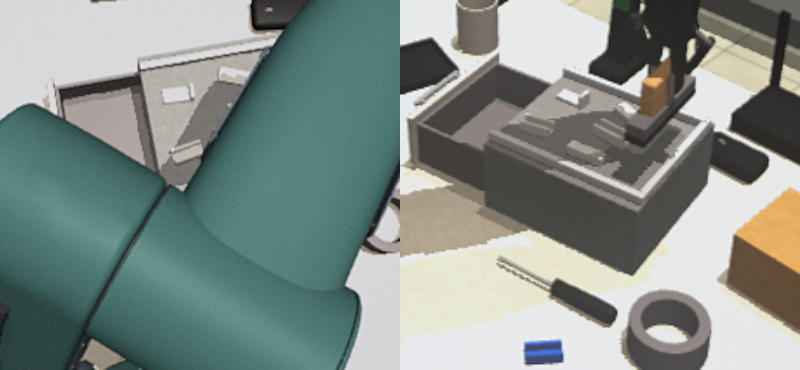

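The scraper is held level above the free strip, and the offcuts haven't moved. Next I'll lower it and wipe.

Run:
```python
from h import *
from bench import arm
np.set_printoptions(suppress=True,precision=2)
print(arm.move_l(u2w(97,4,165.5),80,stop_force=8),arm.get_state()["eef_pos"])
def pic(n):cv2.imwrite(f"pics/{n}.png",cv2.resize(arm.snapshot("side")["frame"][180:300,240:480,::-1],(400,200)))
pic("a");arm.move_l(u2w(-40,4,165.5),70);pic("b");print(arm.get_state()["wrist_force"])
arm.move_l(u2w(-110,4,165.5),60);pic("c");arm.move_l(u2w(-166,4,165.5),60);s=arm.get_state();print(s["wrist_force"],s["eef_pos"],s["opening"],s["t"])
arm.hold(.3);pic("d")
r=lambda n:cv2.imread(f"pics/{n}.png")
cv2.imwrite("pics/v2.png",np.vstack([np.hstack([r("a"),r("b")]),np.hstack([r("c"),r("d")])]))
```

```text
False [ 551.48 -242.73  165.97]
[ 0.36 -0.46 -2.17]
[-0.58 -0.02 -2.67] [509.28  16.77 165.49] 23.347968778268037 14.3
```

View pics/v2.png

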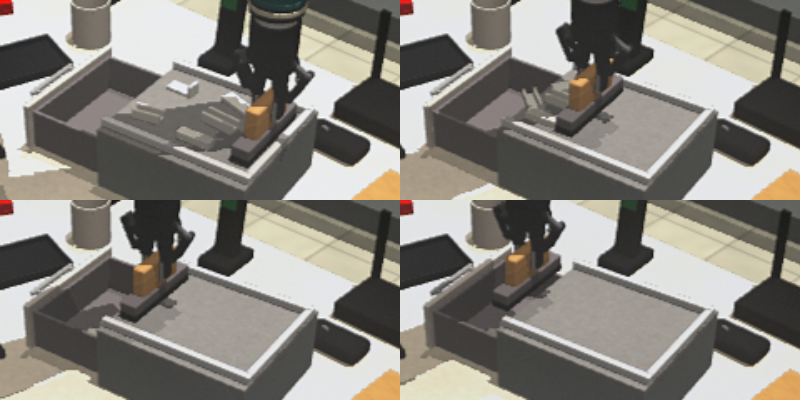

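The top is clear. I'll lift the scraper, carry it above the tray and check that all five are in the drawer before releasing.

Run:
```python
from h import *
from bench import arm
arm.move_l(u2w(-166,4,230),200);arm.move_to([508.5,356.6,180],q(72.4));print(arm.get_state()["t"])
d={n:arm.snapshot(n) for n in("top","side")};pickle.dump(d,open("s2.pkl","wb"))
a=d["top"]["frame"][165:315,130:460,::-1];b=d["side"]["frame"][180:330,220:480,::-1]
cv2.imwrite("pics/v3.png",np.vstack([cv2.resize(a,(640,291),interpolation=2),cv2.resize(b,(520,300),interpolation=2)[:,:,:] if 0 else cv2.copyMakeBorder(cv2.resize(b,(520,300),interpolation=2),0,0,0,120,0)]))
```

```text
16.4167
```

View pics/v3.png

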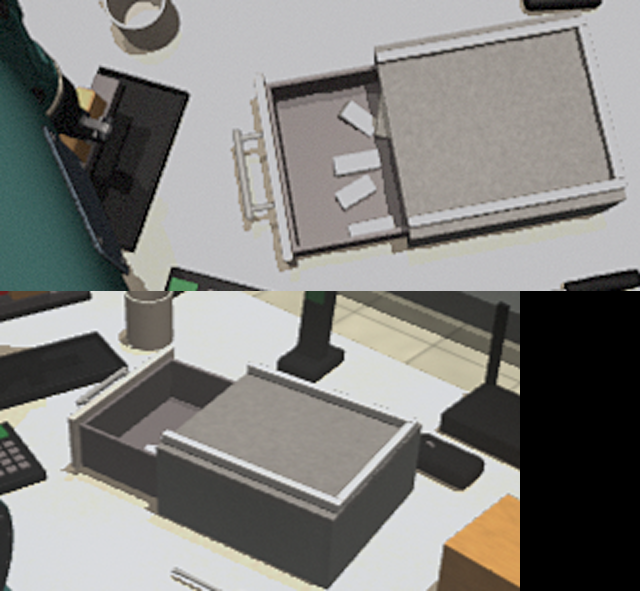

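Four pieces show in the drawer. Something is at (380,120) by the unit's front edge, and a white corner shows at the near wall, so I'll zoom in.

Run:
```python
from h import *
d=pickle.load(open("s2.pkl","rb"))
a=d["top"]["frame"][195:305,255:350,::-1];b=d["side"]["frame"][205:285,250:330,::-1]
g=lambda x:np.clip((x/255.)**.6*255,0,255).astype(np.uint8)
cv2.imwrite("pics/v4.png",g(np.hstack([cv2.resize(a,(432,500),interpolation=2),cv2.resize(b,(368,500),interpolation=2)])))
```

```text
(no output)
```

View pics/v4.png

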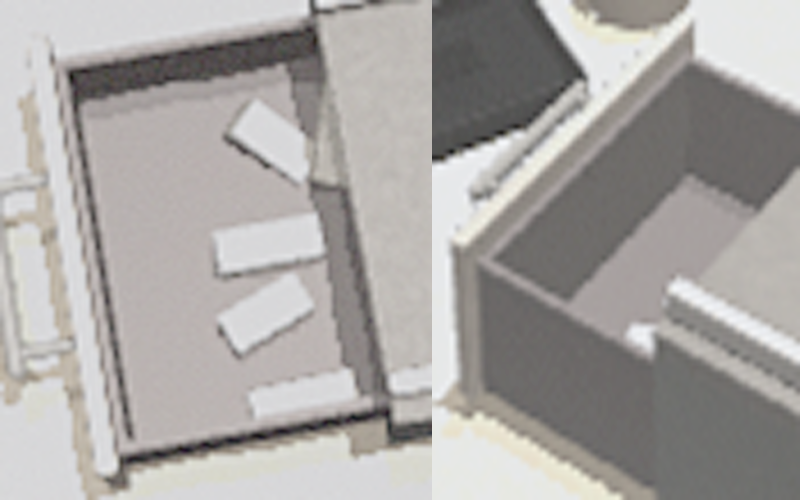

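Run:
```python
from h import *
np.set_printoptions(suppress=True,precision=1)
d=pickle.load(open("s2.pkl","rb"));t,s=d["top"],d["side"]
P=lambda x,y:[x/432*95+255,y/500*110+195]
S=lambda x,y:[(x-432)/368*80+250,y/500*80+205]
for z in(15,30,50,70,85,95):
    print(z,"wall piece top:",w2u(ray(t,[P(253,418),P(355,375),P(250,392)],z)).tolist(),"side",w2u(ray(s,[S(640,330),S(655,345)],z)).tolist(),"tri",w2u(ray(t,[P(330,105),P(312,183),P(345,187)],z)).tolist(),"floor",w2u(ray(t,[P(85,100),P(290,70)],z)).tolist())
```

```text
15 wall piece top: [[-207.08413088766602, -99.67543019681274], [-145.77391470785818, -85.74791577897172], [-206.23110779413136, -84.79078669321879]] side [[-223.43264145476732, -28.303285251825262], [-208.22973294282826, -32.431662194187716]] tri [[-131.42290058329073, 73.09209764542113], [-150.0472238867421, 28.893759072820973], [-131.6378862113697, 23.1741537615976]] floor [[-271.9564705818969, 101.38519648971008], [-150.73117329835614, 98.13690856717982]]
30 wall piece top: [[-207.00132539923354, -101.47363955928246], [-146.4433815957288, -87.71701484009088], [-206.15876884373444, -86.77162966614635]] side [[-210.650648793004, -44.511269261529335], [-195.68046555359933, -48.57644924073978]] tri [[-132.2684534837467, 69.17404192102165], [-150.66425754812974, 25.518014096260856], [-132.48080125211186, 19.868587971265974]] floor [[-271.0776856926579, 97.11998627741656], [-151.33981494482026, 93.91155463703076]]
50 wall piece top: [[-206.89091808132355, -103.87125204257534], [-147.33600411288967, -90.34248025491654], [-206.06231690987187, -89.41275363004979]] side [[-193.6079919106528
[... 973 characters left out ...]
7400174476311]] tri [[-135.36881411875197, 54.80783759822377], [-152.9267143065511, 13.140282515540362], [-135.57148973483316, 7.748180073383057]] floor [[-267.8554744321148, 81.48088216567398], [-153.57150098185537, 78.41859022648435]]
95 wall piece top: [[-206.64250161602612, -109.26588012998435], [-149.3444047765016, -96.2497774382742], [-205.84530005868115, -95.35528254883259]] side [[-155.26201392536265, -114.74586663691403], [-141.30030686694116, -118.53719310913102]] tri [[-135.9325160523893, 52.19580044862412], [-153.33807008080956, 10.889785864500213], [-136.13343309532794, 5.5444695464952645]] floor [[-267.26961783928886, 78.63740869081168], [-153.97726207949808, 75.6016876063851]]
```

All five pieces lie in the drawer. The white corner in the side view is the third piece on the floor, seen past the wall. Now I'll put the scraper back.

Run:
```python
from h import *
from bench import arm
np.set_printoptions(suppress=True,precision=2)
print(arm.move_l([508.5,356.6,70],120),arm.move_l([508.5,356.6,53.2],30,stop_force=6),arm.get_state()["eef_pos"])
arm.let_go();arm.hold(.3);arm.move_l([508.5,356.6,180],150)
for a in(9.2,-170.8):print(arm.solve_ik(u2w(-385,0,66),q(a)))
arm.move_to(u2w(-390,0,200),q(9.2));arm.close_gripper(30);arm.hold(.3);s=arm.get_state();print(s["eef_pos"],s["opening"],s["t"])
d={n:arm.snapshot(n) for n in("top","side")};pickle.dump(d,open("s3.pkl","wb"))
a=d["top"]["frame"][165:315,130:460,::-1];b=d["side"]["frame"][150:300,200:480,::-1]
cv2.imwrite("pics/v5.png",np.vstack([cv2.resize(a,(640,291),interpolation=2),cv2.resize(b,(640,300),interpolation=2)]))
```

```text
False True [508.36 356.6   54.09]
[ 0.3   0.38 -0.38  0.81  0.    1.71]
[ 0.3   0.38 -0.38  0.81  0.   -1.43]
[469.44 237.48 200.02] -0.12537564369460716 21.9833
```

View pics/v5.png

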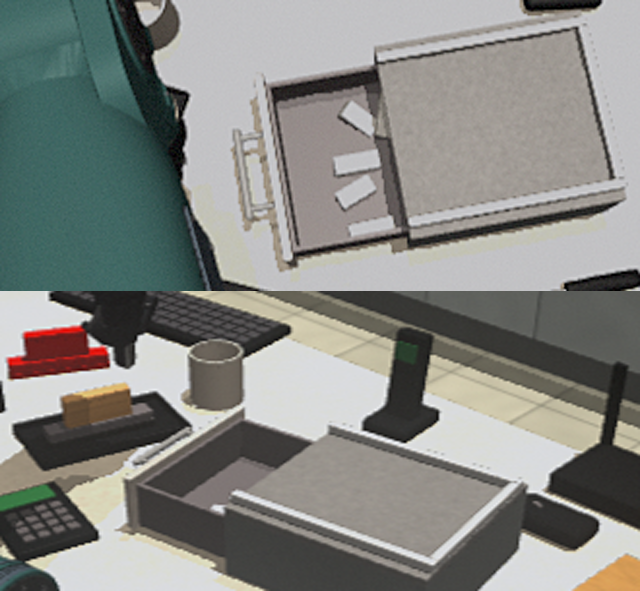

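The scraper stands flat in its tray. Next I'll push the drawer home with the closed fingers on the handle bar.

Run:
```python
from h import *
from bench import arm
np.set_printoptions(suppress=True,precision=2)
arm.move_l(u2w(-390,0,66),150)
def rep(r):s=arm.get_state();print(r,w2u([s["eef_pos"]]),s["wrist_force"],s["t"])
rep(arm.move_l(u2w(-225,0,66),50,stop_force=25))
rep(arm.move_l(u2w(-165,0,66),25,stop_force=35))
arm.hold(.3);rep(0)
cv2.imwrite("pics/t6.png",arm.snapshot("top")["frame"][165:315,130:460,::-1])
```

```text
False [[-225.05   -0.06]] [ 0.11  1.08 -0.69] 26.575
True [[-200.04    0.02]] [-0.22  8.79  5.17] 27.825
0 [[-200.04    0.04]] [0.07 7.36 4.78] 28.125
```

Run:
```python
from h import *
from bench import arm
np.set_printoptions(suppress=True,precision=2)
def rep(r):s=arm.get_state();print(r,w2u([s["eef_pos"]]),s["wrist_force"],s["t"])
rep(arm.move_l(u2w(-190,0,66),10,stop_force=40))
arm.move_l(u2w(-300,0,66),100);arm.move_l(u2w(-300,0,220),150);arm.move_to([330,280,300],q(9.2));arm.hold(.5);rep(0)
d={n:arm.snapshot(n) for n in("top","side")};pickle.dump(d,open("s4.pkl","wb"))
a=d["top"]["frame"][150:330,100:460,::-1];b=d["side"]["frame"][150:300,200:480,::-1]
cv2.imwrite("pics/v6.png",np.vstack([cv2.resize(a,(600,300),interpolation=2),cv2.resize(b,(600,280),interpolation=2)]))
```

```text
True [[-200.14    0.01]] [0.22 7.04 5.22] 28.7667
0 [[-454.12 -130.72]] [ 0.1  -0.01  0.19] 32.4667
```

View pics/v6.png

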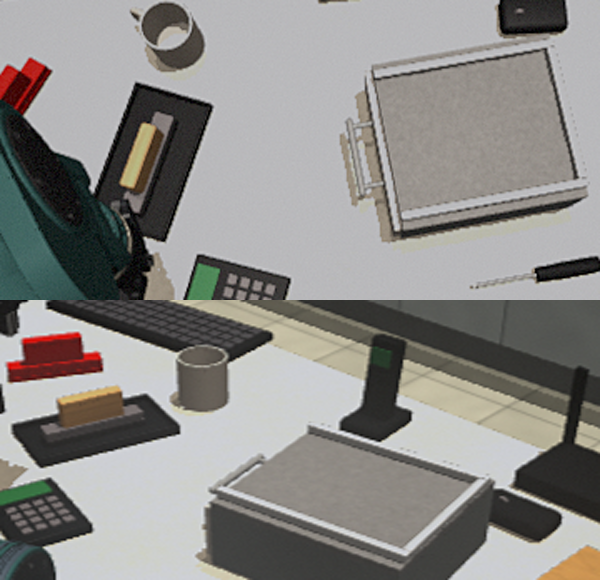

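The scraper is flat in its tray and the drawer looks shut. As a numeric check, I'll measure the handle bar's distance from the front and compare it with the expected home position of -182.

Run:
```python
from h import *
d=pickle.load(open("s4.pkl","rb"));s=d["top"]
p=np.array([(349,120),(363,200)])*.6+[100,150]
print(w2u(ray(s,p,80)))
s0=pickle.load(open("s0.pkl","rb"))["top"]
f=lambda s:cv2.cvtColor(s["frame"],cv2.COLOR_RGB2GRAY).astype(np.float32)
A,B=f(s0)[238:283,246:270],f(s)[195:300,285:345]
r=cv2.matchTemplate(B,A,cv2.TM_CCOEFF_NORMED);_,v,_,l=cv2.minMaxLoc(r)
a=np.array([258,260.]);b=a+np.array(l)+[285-246,195-238]
print(v,l,w2u(ray(s,[a,b],80)))
```

```text
[[-181.82845132   54.20796697]
 [-182.25420659  -69.42129702]]
0.6254035234451294 (16, 33) [[-323.2884924   -18.81673489]
 [-185.25307172  -18.00117367]]
```

The bar measures -182, which matches the home position, so I'm handing in.

```bash
python3 -c "
from bench import arm
print(arm.finish_job())"
```

```text
the job is handed in; nothing more can be done
None
```

I handed the job in at about 33 s of robot time: the offcuts were wiped into the drawer with the scraper, the scraper is back flat in its tray, and the drawer is home (handle measured at -182 mm, as expected). I saw four offcuts clearly in the drawer; the fifth showed only partly, in shadow under the unit's front edge, and no verdict was returned.

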